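# Clamp a barrel in its nest with the click wrench

### The arm

A 6-joint arm with a two-finger parallel gripper is mounted at the origin on a cart in front of the work surface, level with it; the furniture and walls round the work are solid. World frame = base frame: x ahead of the robot, y to its left, z up, the work surface at z = 0. Lengths are in mm, angles in rad, forces in N, time in s.
With the tool pointing down it reaches from about 350 to 800 mm from the base axis. Payload 7.3 kg.
Tool frame: the origin (TCP) lies at the very end of the fingers, on their centre line; the grasp point (between the pads) lies 19 mm behind it; z points along the fingers, y is the line along which they close (so a half turn about z gives the same grasp; the last joint's range is limited). The gripper opens to 85 mm and grips with 20 to 120 N. Pads are 22 mm wide; open, the fingers measure 114 mm over their backs; the gripper's body (76 mm by 85 mm) begins 54 mm behind the grasp point. The pads swing forward as they close: fully open they stand 13 mm farther back than shut.
Start: joints at [1.104, 0.342, 1.524, -0, 1.275, -0.146], TCP at [165.532, 498.241, 231.322] pointing down, gripper open.
Joint ranges: [-2.53, 2.53], [-0.77, 2.02], [0.04, 2.7], [-1, 4.14], [0.28, 2.66], [-3.11, 3.11]. Speed limits (rad/s): [2.57, 2.57, 3.14, 3.14, 3.14, 3.14].

### API

Orientations are given as a 3x3 rotation matrix whose columns are the frame's x, y, z axes.
In Python, from rig import get_obs, grab_frame, calibration, job_done gives the robot as it stands.
- The arm moves only by the tool apply_moves, never from a script. Its argument "increments" is one flat list of numbers, 7 for each row, row after row: the shift along the world's x, y, z in units of 5 cm (1.0 is 5 cm), then the turn, a rotation vector about the world's x, y, z in units of 6 degrees (1.0 is 6 degrees), then the closure, from -1 (fully open) to 1 (shut). A call has 1 to 12 rows; each row shifts and turns the commanded pose from where the row before left it; what a row does not reach is not made up. A row lasts 1/10 s, in which the tool goes at most 50 mm and 8.59 degrees, less where a joint would pass 70% of its speed; a pose out of reach is approached as far as the arm can. A call with a number of a shift or a turn outside -1 to 1 is refused whole. A call with a gripper value outside its range is refused whole. The fingers move at their own pace and stop on an object; "squeeze" is the grip in N (left out, the last holds). Time passes only in rows, so rows that do not move let the fingers close. It gives the time, the measured TCP pose, the force, the opening and the grip force at its end, in the units of the state.
- get_obs(): the state, without advancing time (a new reading comes with each control period).
- grab_frame(name): name is "scene" or "top" or "wrist"; returns the picture (480x640x3 uint8, red, green, blue); there is no depth.
- calibration(name): a dict with "fx", "fy", "cx", "cy" (pixels), "origin" and "rotation" of the camera in the world; the wrist camera has in their place "T_tool_cam" (4x4, takes a point from camera to tool coordinates, whose origin is the TCP and whose axes are the flange's). Camera axes: x right, y up, looking along -z (the intrinsics and any distortion apply to the point x, -y, -z); pixel columns grow to the right and rows downward; lengths in mm; the calibration is good to about 2 mm. A picture is of the moment at which its call begins: read the wrist's pose just before it. calibration takes no time and is no camera call.
- job_done(): hands the job in; it is judged then, once.
The state is a dict: "t": time; "qpos": joint angles; "qvel": joint speeds; "effort": joint torques, N m; "ee_pos": TCP position; "tcp_rot": TCP orientation; "contact_force": force on the tool from outside, world axes, zero at the start; "wrist_torque": the same for the moment, N m; "width": finger opening in mm; "finger_force": force on a finger pad.
Only numpy, scipy, OpenCV 4.12 (cv2) and the standard library are available. Lean on these libraries where they do the work, as an engineer would, in place of code of your own. Each camera call takes 0.05 s, during which the arm holds its last target. There are 200 camera calls.

### The job

Slide the barrel along the fixture until its end is home against the end stop. Then set the click wrench's ring fully down on the clamp's hexagon, let go of it, take it again by its hand grip and swing it clockwise (seen from above) until it breaks over with a click; stop at once, so the clamp is not over-tightened, and let go. Leave the wrench on the hexagon and the other things on the bench where they are.

Things in the scene. Friction and masses are not known exactly. Their poses are not given: they have to be found in the camera images.
- fixture: Aluminium plate 216 x 140 x 12 mm bolted to the bench, with a nest for one barrel and a clamp. Origin: under its middle, x along the nest toward the end stop, y left, z up. The barrel lies along x on two sloping rests and leans against two fence posts on its +y side (tops 66 mm high). Barrel's centre when home: (0, 8.5, 46) mm here. The nest is open at its -x end.
- stop_button (a point): Face of the end stop's round button, at (75, 8.5, 46) mm in the fixture's frame, facing -x of the fixture (toward the barrel's end); the steel block behind it is 34 mm wide and its top stands 58 mm above the bench.
- barrel_center (a point): Centre of the barrel: a loose white cylinder with a black band, 45 mm across, 150 mm long, 0.11 to 0.18 kg, lying in the nest 12 to 30 mm short of the end stop. Its flat ends are 75 mm from here, its top 68.5 mm above the bench. A push of 1 to 4 N at its open end slides it along the nest.
- cam (a joint): Turn (rad) of the clamp's eccentric on its vertical shaft; grows clockwise from above = tightening. Starts between -0.3 and 0. Stiff: 0.5 to 0.9 N m to begin, 1.2 N m more per rad, steeper from about 0.25 where its soft tyre bites on the barrel; stays where it is left. The wrench's click (about 1.5 N m) comes near 0.37 (0.3 to 0.48); beyond 0.58 it is over-tightened.
- clamp_hex (a point): On the shaft's axis (fixture x 0, y -35 mm), on top of the flange (40 mm across, 72 mm above the bench) where the wrench's ring sits. Above it a steel hexagon, 30 mm across flats, 24 mm tall, with a 5 mm cone on top. Its x axis is the fixture's x turned clockwise by joint cam; one flat faces 80 deg clockwise of it (point the wrench's handle there: room to swing), others every 60 deg.
- wrench: Preset click wrench, 200 mm long, 0.35 kg, lying flat on the bench. Origin: under the middle of its ring; x along the handle, z up. Ring 48 mm across, 26 mm deep, with a hexagonal hole right through, 32 mm across flats, one flat facing x (1 mm and about 8 deg of play on the 30 mm hexagon). Handle axis 13 mm above its underside. Left on the hexagon it stays, the handle drooping about 5 deg.
- wrench_housing (a point): Near the wrench's centre of mass, 50 mm from the ring's centre on the handle's axis: middle of a flat-sided dark steel housing, 50 mm long, 20 mm wide, 22 mm high, by which it is best carried. Beyond it a steel tube 16 mm thick, then the hand grip.
- wrench_grip (a point): Middle of the black round hand grip (66 mm long, 26 mm thick), 145 mm from the ring's centre on the handle's axis. The click comes at the right torque only if the pull is here (within 15 mm), across the handle; pulled at the housing it comes much too late. From start to click the grip swings 0.5 to 1.2 rad clockwise about the hexagon, play included.
- breakover (a joint): Kink (rad) of the wrench's handle against its head, about a pin 30 mm from the ring's centre: 0 straight, 0.22 fully broken over. Stays near 0 while the pull at the grip is under about 10 N, then gives way suddenly and the pull drops: the click. The head stands still meanwhile; swinging on past 0.22 turns the clamp again. Let go, the handle straightens by itself.
- driver: Bystander: screwdriver, 180 mm long, 25 mm thick, lying on the bench; either it or the wrench lies left of the fixture and the other right of it. Origin: under its middle.
- glue: Bystander: small bottle, 30 mm across, 92 mm tall, standing beyond the fixture to its left. Origin: under its middle.
- roll: Bystander: roll of tape, 70 mm across, 24 mm high, lying far left of the fixture. Origin: under its middle.
- caliper_1: Bystander: caliper, 245 mm long, 18 mm high, lying beyond the fixture to its right. Origin: under its middle.
There are look-alikes about, which are no part of the job. What is shaped like the part that bears barrel_center but blue is not meant.

How it is judged (in metres and radians):
On the way, in this order (a step that is already met when the one before it is completed fails the run):
1. the barrel is home against the end stop (x of barrel_center in the frame of fixture between -0.002 and 0.002 m and y of barrel_center in the frame of fixture between 0.0055 and 0.0115 m and height (world z) of barrel_center below 0.05 m), for 0.2 s.
2. the wrench's ring sits on the clamp's hexagon and the wrench is let go (horizontal distance between wrench and clamp_hex below 0.006 m and z of wrench in the frame of clamp_hex below 0.006 m and angle between wrench's own z axis and vertical below 0.17 rad and contact force between the fingers and wrench below 0.05 N), for 0.2 s.
3. swung by its handle, the wrench breaks over with the clamp tightened (horizontal distance between wrench and clamp_hex below 0.006 m and z of wrench in the frame of clamp_hex below 0.006 m and angle between wrench's own z axis and vertical below 0.17 rad and value of joint breakover above 0.1 rad and value of joint cam above 0.25 rad).
At the end, for the whole second after the job is handed in: The barrel lies in the nest within 2 mm of the end stop; the clamp has been tightened to the wrench's click and no further (cam between 0.25 and 0.58 rad); the wrench sits on the hexagon (within 6 mm, tilted under 10 degrees), straight again, at rest and let go (all of step 1 and all of step 2 and value of joint breakover below 0.04 rad and value of joint cam between 0.25 and 0.58 rad and linear speed of wrench below 0.02 m/s); the robot touches nothing.
It fails at once if the clamp is turned on past the click and over-tightened (beyond 0.58 rad) (value of joint cam above 0.58 rad).
It fails at once if a bystander (screwdriver, bottle, tape or caliper) is shifted by more than 20 mm (distance of any of driver, glue, roll, caliper_1 from where it was at the start of the episode above 0.02 m).
It also fails if it takes over 72 s, if anything falls off the work surface, if the arm or the gripper's body presses on something with over 40 N, if the wrist force passes 120 N, or if a joint passes its speed limit or range.

## Working session

There is one attempt and no reset: what is moved stays moved. The work goes in short steps, Python scripts to look and compute and a tool call to move; the robot and the scene stay as the last step left them, time stands still between calls to the robot, and variables do not carry over. Pictures are saved under pics/ and viewed, at most 10 in all, crops included, and the job is handed in when it is done.

Besides the shell and the picture viewer there is one more tool, called after "Emit:" by a JSON object that holds its "op" and its "data". apply_moves: Moves the arm, as the interface text tells. Its arguments: {"type":"object","properties":{"increments":{"type":"array"},"squeeze":{"type":"number"}},"required":["increments"]}

```bash
ls; mkdir -p pics; python3 - <<'E'
from rig import *
import cv2,json
for n in("scene","top"):
    cv2.imwrite(f"pics/{n}0.png",grab_frame(n)[:,:,::-1]); c=calibration(n); print(n,c)
print(calibration("wrist"))
o=get_obs();print(o)
E
```

```text
pics
scene {'fx': 496.4828032575899, 'fy': 496.4828032575899, 'cx': 323.7454113515399, 'cy': 239.4991742368577, 'origin': array([ -13.80143472, -656.7063372 ,  818.48123805]), 'rotation': array([[ 0.70853182,  0.46464642, -0.53111802],
       [-0.70563324,  0.4750529 , -0.52574373],
       [ 0.00802421,  0.7472807 ,  0.66446006]])}
top {'fx': 537.3176324667326, 'fy': 537.3176324667326, 'cx': 321.91701511567396, 'cy': 243.84258204595827, 'origin': array([ 436.40383518,  -40.76444556, 1343.33421096]), 'rotation': array([[ 2.15081241e-02,  9.92792160e-01, -1.17903045e-01],
       [-9.99768652e-01,  2.13334917e-02, -2.74314349e-03],
       [-2.08087723e-04,  1.17934768e-01,  9.93021323e-01]])}
{'fx': 383.8026854931164, 'fy': 383.8026854931164, 'cx': 317.4028226183842, 'cy': 233.5375222844554, 'T_tool_cam': array([[-6.88939268e-05,  9.62310015e-01,  2.71954833e-01,
         7.06573765e+01],
       [ 9.99999968e-01,  1.32874868e-04, -2.16848109e-04,
         6.95473669e-01],
       [-2.44811070e-04,  2.71954809e-01, -9.62309993e-01,
        -1.41895931e+02],
       [ 0.00000000e+00,  0.000
[... 151 characters left out ...]
       1.27538018e+00, -1.45992388e-01]), 'qvel': array([ 0.00086199, -0.0010747 , -0.00402176, -0.00062175, -0.00155136,
       -0.00023311]), 'effort': array([ 1.96925175e-03, -4.34443581e+01, -2.46491325e+01, -1.15890412e-04,
        4.63934761e-03, -1.41556509e-05]), 'ee_pos': array([165.3744049 , 497.91197877, 230.71444484]), 'tcp_rot': array([[-9.48978001e-01,  3.15341724e-01, -5.92453570e-04],
       [ 3.15342223e-01,  9.48977288e-01, -1.17908410e-03],
       [ 1.90410570e-04, -1.30575050e-03, -9.99999129e-01]]), 'contact_force': array([ 0.22627754, -0.2733921 ,  0.3386752 ]), 'wrist_torque': array([0.05366102, 0.00353265, 0.03640031]), 'finger_force': 0.0, 'width': 85.13212606432688}
```

View pics/top0.png

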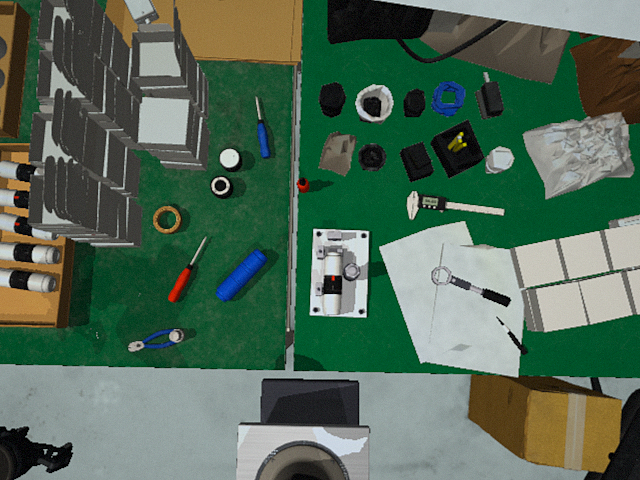

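View pics/scene0.png

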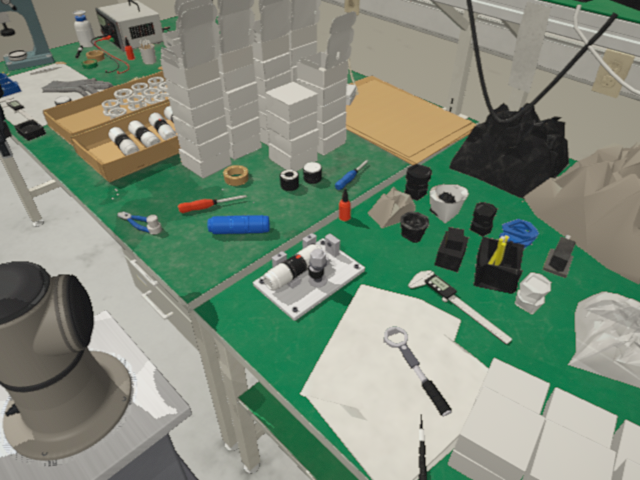

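The top view shows the fixture at about (340,272) with its end stop on the far side. The wrench is at right, with its ring near (441,275) and its grip near (495,297). I'll enlarge both.

```bash
python3 - <<'E'
import cv2
t=cv2.imread("pics/top0.png")
cv2.imwrite("pics/c1.png",cv2.resize(t[220:325,300:380],None,fx=5.5,fy=5.5,interpolation=cv2.INTER_CUBIC))
cv2.imwrite("pics/c2.png",cv2.resize(t[250:320,420:520],None,fx=8,fy=8,interpolation=cv2.INTER_CUBIC))
E
```

```text
(no output)
```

View pics/c1.png

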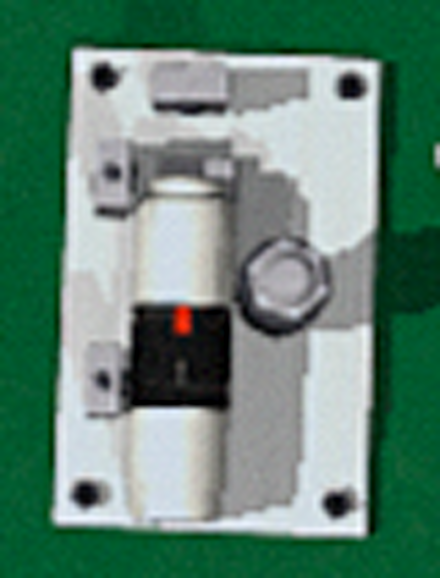

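View pics/c2.png

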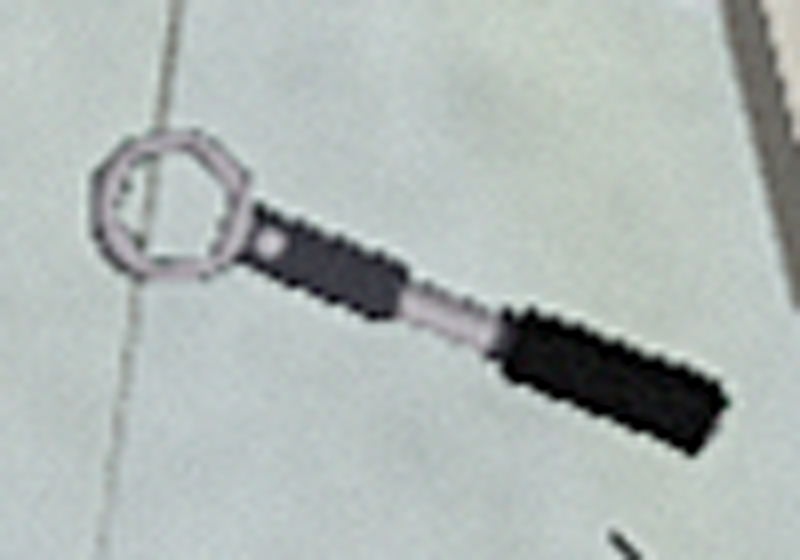

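Crop 1 shows the plate corners at (73,48), (381,62), (367,536) and (54,524), the hex at (288,281), and the barrel's near end at row 518. Crop 2 shows the ring centre at (170,207), the housing at (328,262) and the grip centre at (614,380).

```bash
cat > h.py <<'E'
import numpy as np, cv2
from rig import *
def ray(name,uv,z,obs=None):
    c=calibration(name)
    if name=="wrist":
        T=np.eye(4);T[:3,:3]=obs["tcp_rot"];T[:3,3]=obs["ee_pos"];M=T@c["T_tool_cam"];R,o=M[:3,:3],M[:3,3]
        fx,fy,cx,cy=c["fx"],c["fy"],c["cx"],c["cy"]
    else: R,o,fx,fy,cx,cy=c["rotation"],c["origin"],c["fx"],c["fy"],c["cx"],c["cy"]
    d=R@np.array([(uv[0]-cx)/fx,-(uv[1]-cy)/fy,-1]); return o+d*(z-o[2])/d[2]
def proj(name,p,obs=None):
    c=calibration(name)
    if name=="wrist":
        T=np.eye(4);T[:3,:3]=obs["tcp_rot"];T[:3,3]=obs["ee_pos"];M=T@c["T_tool_cam"];R,o=M[:3,:3],M[:3,3]
    else: R,o=c["rotation"],c["origin"]
    q=R.T@(np.array(p)-o); return np.array([c["cx"]-c["fx"]*q[0]/q[2],c["cy"]+c["fy"]*q[1]/q[2]])
E
python3 - <<'E'
from h import *
np.set_printoptions(precision=1,suppress=True)
a=[ray("top",(300+x/5.5,220+y/5.5),12) for x,y in((73,48),(381,62),(367,536),(54,524))]
c=sum(a)/4; e=(a[0]+a[1]-a[2]-a[3])/2; th=np.arctan2(e[1],e[0]); e2=(a[0]+a[3]-a[1]-a[2])/2
print("fix",c,np.linalg.norm(e),np.linalg.norm(e2),np.degrees(th),np.degrees(np.arctan2(-e2[0],e2[1])))
R=np.array([[np.cos(th),-np.sin(th)],[np.sin(th),np.cos(th)]])
h=ray("top",(300+288/5.5,220+281/5.5),99);print("hex",h,"from fix",c[:2]+R@[0,-35], "barrel",c[:2]+R@[0,8.5])
n=ray("top",(300+177/5.5,220+518/5.5),46);print("barrel near end",n,R.T@(n-c)[:2])
f=lambda x,y,z:ray("top",(420+x/8,250+y/8),z)
r,ho,g=f(170,207,26),f(328,262,24),f(614,380,24)
print(r,ho,g,np.linalg.norm(ho-r),np.linalg.norm(g-r),np.degrees(np.arctan2(*(g-r)[[1,0]])),np.degrees(np.arctan2(*(ho-r)[[1,0]])))
for n,z,p in(("driver",12,(188,270)),("glue",80,(303,185)),("cal",10,(455,205)),("roll",24,(166,219))): print(n,ray("top",p,z))
E
```

```text
fix [523.2 -82.9  12. ] 214.3953365088837 140.05525651992144 -0.9793600551160082 -1.1716221403961797
hex [ 522.1 -109.3   99. ] from fix [ 522.6 -117.9] barrel [523.4 -74.4]
barrel near end [421.4 -65.4  46. ] [-102.1   15.8]
[ 520.  -331.3   26. ] [ 504.3 -380.1   24. ] [ 470.2 -467.1   24. ] 51.26619704050366 144.63522892808038 -110.14779912172023 -107.8362384230845
driver [522.  293.7  12. ]
glue [727.5  11.2  80. ]
cal [ 700.5 -370.3   10. ]
roll [646.9 351.8  24. ]
```

Emit:
{"op": "apply_moves", "data": {"increments": [0.7, -0.7, 0.1, 0, 0, -0.85, 1, 0.7, -0.7, 0.1, 0, 0, -0.85, 1, 0.7, -0.7, 0.1, 0, 0, -0.85, 1, 0.7, -0.7, 0.1, 0, 0, -0.85, 1, 0.7, -0.7, 0.1, 0, 0, -0.85, 1, 0.2, -0.96, 0.1, 0, 0, -0.85, 1, 0.2, -0.96, 0.1, 0, 0, -0.85, 1, 0.2, -0.96, 0.1, 0, 0, -0.85, 1, 0.2, -0.96, 0.1, 0, 0, -0.85, 1, 0.2, -0.96, 0.1, 0, 0, -0.85, 1, 0.2, -0.96, 0.1, 0, 0, -0.85, 1, 0.2, -0.96, 0.1, 0, 0, -0.85, 1]}}

```text
t: 1.3
ee_pos: [410.3, -14.7, 291.5]
tcp_rot: [[-0.177, 0.984, 0.0], [0.984, 0.177, 0.0], [0.0, 0.0, -1.0]]
contact_force: [1.0, 1.2, 0.1]
width: 0.0
finger_force: 0.0
```

Emit:
{"op": "apply_moves", "data": {"increments": [0.2, -0.96, 0.1, 0, 0, -0.85, 1, 0.2, -0.7, 0.1, 0, 0, -0.88, 1, 0, 0, 0, 0, 0, 0, 1]}}

```text
t: 1.6
ee_pos: [431.3, -99.7, 301.2]
tcp_rot: [[0.006, 1.0, 0.0], [1.0, -0.006, -0.001], [-0.001, 0.0, -1.0]]
contact_force: [0.3, 0.6, 0.9]
width: -0.0
finger_force: 0.0
```

```bash
python3 - <<'E'
from h import *
import pickle
o=get_obs();f=grab_frame("wrist");cv2.imwrite("pics/w1.png",f[:,:,::-1]);pickle.dump(o,open("w1.pkl","wb"));print(o["t"],o["ee_pos"],o["tcp_rot"],o["width"],o["contact_force"])
for p in((523,-83,12),(522.6,-118,96),(522,-109,96)):print(proj("wrist",p,o))
E
```

```text
1.6 [431.33637597 -99.66004799 301.209953  ] [[ 6.44643597e-03  9.99979165e-01  3.36841855e-04]
 [ 9.99978409e-01 -6.44600092e-03 -1.27704371e-03]
 [-1.27484581e-03  3.45066963e-04 -9.99999128e-01]] -0.024589976480954682 [0.28211622 0.57446334 0.91148997]
[400.59951615 173.85819667]
[416.9228601  222.73834943]
[416.90077108 213.31952081]
```

View pics/w1.png

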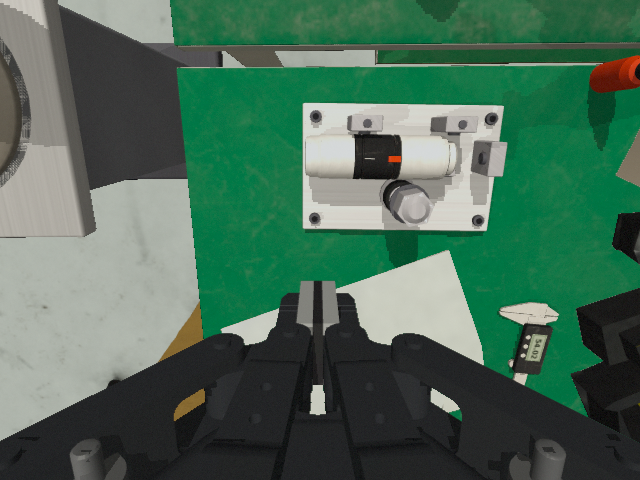

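The wrist view shows the plate corners at (303,104), (503,105), (487,232) and (303,230). The hex top is at about (411,203), and the barrel spans columns 305–450.

```bash
python3 - <<'E'
from h import *
import pickle
np.set_printoptions(precision=1,suppress=True)
o=pickle.load(open("w1.pkl","rb"))
for u in((303,104),(503,105),(487,232),(303,230)):print(ray("wrist",u,12,o))
print(ray("wrist",(411,203),99,o),ray("wrist",(306,157),46,o),ray("wrist",(456,157),46,o))
w=cv2.imread("pics/w1.png")
cv2.imwrite("pics/c3.png",cv2.resize(w[95:245,295:515],None,fx=3.6,fy=3.6,interpolation=cv2.INTER_CUBIC))
E
```

```text
[415.1  -8.2  12. ]
[628.3 -10.6  12. ]
[ 627.3 -151.2   12. ]
[ 412.8 -147.4   12. ]
[515.2 -98.6  99. ] [418.5 -61.   46. ] [571.2 -62.   46. ]
```

View pics/c3.png

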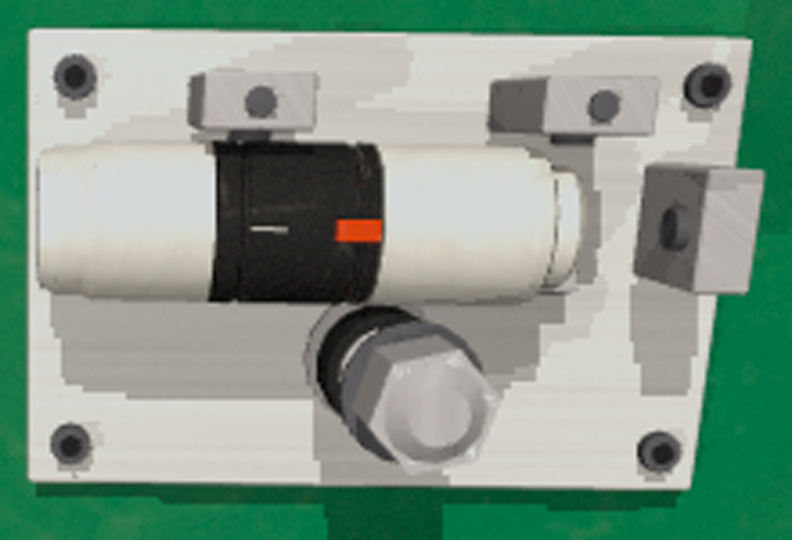

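```bash
python3 - <<'E'
from h import *
import pickle
np.set_printoptions(precision=1,suppress=True)
o=pickle.load(open("w1.pkl","rb"))
C=lambda x,y:(295+x/3.6,95+y/3.6)
for n,u,z in(("cone",(447,402),100),("hexface",(432,406),96),("fp1",(261,102),66),("fp2",(603,105),66),("stopTop",(728,232),58),("button",(676,229),46),("screws",(75,76),14),("s",(708,86),14),("s",(659,452),14),("s",(71,445),14)):
    print(n,ray("wrist",C(*u),z,o))
t=lambda x,y:(300+x/5.5,220+y/5.5)
for n,u,z in(("cone",(290,280),100),("fp1",(103,377),66),("fp2",(113,172),66),("stoptop",(190,82),58)):print(n,ray("top",t(*u),z))
s=cv2.imread("pics/scene0.png")
cv2.imwrite("pics/c4.png",cv2.resize(s[225:320,245:375],None,fx=6,fy=6,interpolation=cv2.INTER_CUBIC))
E
```

```text
cone [ 522.6 -101.9  100. ]
hexface [ 519.9 -103.8   96. ]
fp1 [477.7 -28.5  66. ]
fp2 [567.4 -29.9  66. ]
stopTop [607.9 -63.7  58. ]
button [598.6 -63.8  46. ]
screws [428.7 -20.7  14. ]
s [617.  -24.7  14. ]
s [ 614.5 -136.8   14. ]
s [ 426.6 -133.3   14. ]
cone [ 522.4 -110.   100. ]
fp1 [481.2 -32.   66. ]
fp2 [570.1 -34.3  66. ]
stoptop [611.4 -67.2  58. ]
```

View pics/c4.png

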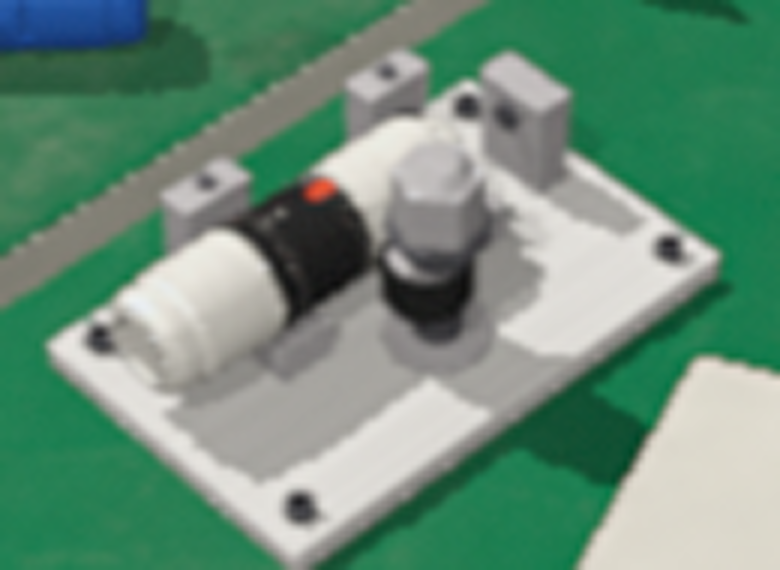

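The scene crop shows the shaft base about 27 mm from the plate's middle, so the plate is off-centre on the nest frame. I'll use the directly measured positions: hex about (522,-106), barrel axis y about -64. Next is the push.

Emit:
{"op": "apply_moves", "data": {"increments": [-0.4, 0.25, -0.8, 0, 0, 0, 1, -0.4, 0.25, -0.85, 0, 0, 0, 1, -0.3, 0.2, -0.85, 0, 0, 0, 1, 0, 0, -0.85, 0, 0, 0, 1, 0, 0, -0.85, 0, 0, 0, 1, 0, 0, -0.85, 0, 0, 0, 1, 0, 0, -0.15, 0, 0, 0, 1, 0.3, 0, 0, 0, 0, 0, 1, 0, 0, 0, 0, 0, 0, 1]}}

```text
t: 2.55
ee_pos: [392.4, -60.6, 42.3]
tcp_rot: [[-0.002, 1.0, 0.002], [1.0, 0.002, -0.001], [-0.001, 0.002, -1.0]]
contact_force: [1.2, -0.6, 0.3]
width: 0.2
finger_force: 0.0
```

Emit:
{"op": "apply_moves", "data": {"increments": [0.1, 0, 0, 0, 0, 0, 1, 0.1, 0, 0, 0, 0, 0, 1, 0.1, 0, 0, 0, 0, 0, 1, 0.1, 0, 0, 0, 0, 0, 1, 0, 0, 0, 0, 0, 0, 1]}}

```text
t: 3.05
ee_pos: [411.3, -60.9, 41.5]
tcp_rot: [[-0.001, 1.0, 0.001], [1.0, 0.001, -0.0], [-0.0, 0.001, -1.0]]
contact_force: [0.7, 0.1, -0.3]
width: -0.3
finger_force: 0.0
```

Emit:
{"op": "apply_moves", "data": {"increments": [0.1, -0.04, 0, 0, 0, 0, 1, 0.1, -0.04, 0, 0, 0, 0, 1, 0, 0, 0, 0, 0, 0, 1]}}

```text
t: 3.35
ee_pos: [421.5, -65.2, 41.4]
tcp_rot: [[-0.0, 1.0, 0.001], [1.0, 0.0, -0.0], [-0.0, 0.001, -1.0]]
contact_force: [-0.3, 0.3, 0.2]
width: -0.1
finger_force: 0.0
```

Emit:
{"op": "apply_moves", "data": {"increments": [0.06, 0, 0, 0, 0, 0, 1, 0.06, 0, 0, 0, 0, 0, 1, 0, 0, 0, 0, 0, 0, 1]}}

```text
t: 3.65
ee_pos: [427.1, -64.8, 41.3]
tcp_rot: [[-0.001, 1.0, 0.001], [1.0, 0.001, -0.0], [-0.0, 0.001, -1.0]]
contact_force: [-0.5, 1.1, -0.1]
width: 0.4
finger_force: 0.0
```

Emit:
{"op": "apply_moves", "data": {"increments": [0.06, 0, 0, 0, 0, 0, 1, 0, 0, 0, 0, 0, 0, 1]}}

```text
t: 3.85
ee_pos: [429.9, -64.8, 41.4]
tcp_rot: [[-0.001, 1.0, 0.001], [1.0, 0.001, -0.0], [-0.0, 0.001, -1.0]]
contact_force: [-0.3, 1.0, 0.3]
width: 0.2
finger_force: 0.0
```

Emit:
{"op": "apply_moves", "data": {"increments": [0.06, 0, 0, 0, 0, 0, 1, 0, 0, 0, 0, 0, 0, 1]}}

```text
t: 4.05
ee_pos: [433.0, -64.8, 41.4]
tcp_rot: [[-0.001, 1.0, 0.001], [1.0, 0.001, -0.0], [-0.0, 0.001, -1.0]]
contact_force: [0.2, -1.1, -0.0]
width: -0.2
finger_force: 0.0
```

Emit:
{"op": "apply_moves", "data": {"increments": [0.05, 0, 0, 0, 0, 0, 1, 0, 0, 0, 0, 0, 0, 1]}}

```text
t: 4.25
ee_pos: [434.1, -64.5, 41.1]
tcp_rot: [[-0.001, 1.0, -0.002], [1.0, 0.001, 0.001], [0.001, -0.002, -1.0]]
contact_force: [-5.0, -0.1, 2.3]
width: -0.3
finger_force: 2.3
```

Emit:
{"op": "apply_moves", "data": {"increments": [0.05, 0, 0, 0, 0, 0, 1, 0, 0, 0, 0, 0, 0, 1]}}

```text
t: 4.45
ee_pos: [434.1, -64.0, 40.9]
tcp_rot: [[-0.001, 1.0, -0.007], [1.0, 0.001, 0.002], [0.002, -0.007, -1.0]]
contact_force: [-12.2, 0.3, 8.3]
width: -0.2
finger_force: 6.4
```

```bash
python3 - <<'E'
from h import *
a=cv2.imread("pics/top0.png");b=grab_frame("top")[:,:,::-1];cv2.imwrite("pics/top1.png",b)
c=b.copy();s0=grab_frame("scene")[:,:,::-1];cv2.imwrite("pics/scene1.png",s0)
for im in(a,b,cv2.imread("pics/scene0.png"),s0):
    r=im.astype(int);m=(r[:,:,2]>150)&(r[:,:,1]<110)&(r[:,:,0]<110)
    n,l,st,ce=cv2.connectedComponentsWithStats(m.astype(np.uint8))
    print([(st[i,4],ce[i].round(1)) for i in range(1,n) if 2<st[i,4]<400 and 280<ce[i][0]<360 and 220<ce[i][1]<300])
E
```

```text
[(np.int32(12), array([332.8, 277.6]))]
[(np.int32(13), array([334. , 265.3]))]
[(np.int32(12), array([297.8, 256.1]))]
[(np.int32(9), array([308.3, 250.1]))]
```

The barrel's mark moved 29 mm and then met a hard stop, so the barrel is home. I'll back off and go look at the wrench.

Emit:
{"op": "apply_moves", "data": {"increments": [-0.3, 0, 0, 0, 0, 0, 1, -0.1, 0, 0.6, 0, 0, 0, 1, 0, 0, 0.95, 0, 0, 0, -1, 0, 0, 0.95, 0, 0, 0, -1, 0.35, -0.92, 0.08, 0, 0, -0.55, -1, 0.35, -0.92, 0.08, 0, 0, -0.55, -1, 0.35, -0.92, 0.08, 0, 0, -0.55, -1, 0.35, -0.92, 0.08, 0, 0, -0.55, -1, 0.35, -0.92, 0.08, 0, 0, -0.55, -1, 0.35, -0.92, 0.08, 0, 0, -0.55, -1, 0, 0, 0, 0, 0, 0, -1, 0, 0, 0, 0, 0, 0, -1]}}

```text
t: 5.75
ee_pos: [522.5, -341.7, 189.4]
tcp_rot: [[0.339, 0.941, -0.0], [0.941, -0.339, 0.001], [0.001, -0.0, -1.0]]
contact_force: [-0.3, -0.4, -0.5]
width: 85.6
finger_force: 0.0
```

```bash
python3 - <<'E'
from h import *
import pickle
o=get_obs();f=grab_frame("wrist");cv2.imwrite("pics/w2.png",f[:,:,::-1]);pickle.dump(o,open("w2.pkl","wb"));print(o["t"],o["ee_pos"],o["tcp_rot"],o["width"],o["contact_force"])
b=grab_frame("top")[:,:,::-1];r=b.astype(int);m=(r[:,:,2]>150)&(r[:,:,1]<110)&(r[:,:,0]<110)
n,l,st,ce=cv2.connectedComponentsWithStats(m.astype(np.uint8));print([ce[i].round(1) for i in range(1,n) if 280<ce[i][0]<360 and 220<ce[i][1]<300])
E
```

```text
5.75 [ 522.53441115 -341.6679408   189.39967499] [[ 3.39288588e-01  9.40682308e-01 -2.23856648e-04]
 [ 9.40682197e-01 -3.39288401e-01  6.20229438e-04]
 [ 5.07486895e-04 -4.21014734e-04 -9.99999783e-01]] 85.55539469433374 [-0.27189394 -0.44419947 -0.49493705]
[array([334. , 265.2])]
```

View pics/w2.png

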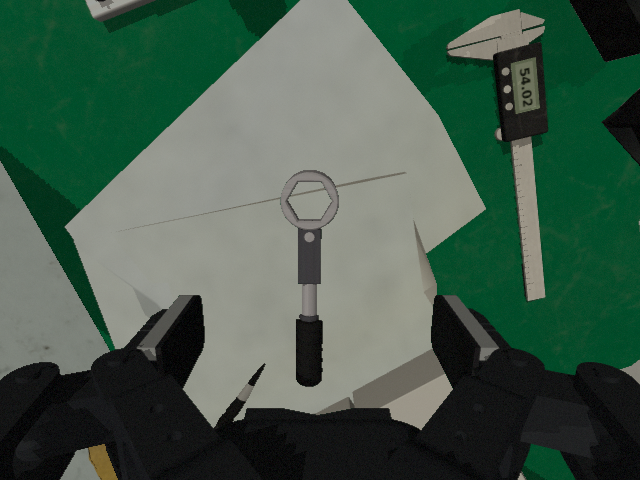

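The wrench's ring is at (310,200) and its housing spans rows 229–284 around (310,257). The grip is at (309,351), in line with the tool.

```bash
python3 - <<'E'
from h import *
import pickle
np.set_printoptions(precision=1,suppress=True)
o=pickle.load(open("w2.pkl","rb"))
r,h,g=[ray("wrist",u,z,o) for u,z in(((310,200),26),((310,257),24),((309.5,351),26))]
print(r,h,g,np.linalg.norm(h-r),np.linalg.norm(g-r),np.degrees(np.arctan2(*(g-r)[[1,0]])))
# housing 50 mm from ring
u=(g-r)/np.linalg.norm(g-r);p=r+50*u;print("housing",p,"delta/50",(p-o["ee_pos"])[:2]/50)
E
```

```text
[ 519.1 -328.2   26. ] [ 502.  -374.5   24. ] [ 470.9 -458.2   26. ] 49.37796542464978 138.62325965903358 -110.32545733336207
housing [ 501.7 -375.1   26. ] delta/50 [-0.4 -0.7]
```

Emit:
{"op": "apply_moves", "data": {"increments": [-0.2, -0.34, -0.8, 0, 0, 0, -1, -0.22, -0.34, -0.8, 0, 0, 0, -1, 0, 0, -0.8, 0, 0, 0, -1, 0, 0, -0.6, 0, 0, 0, -1, 0, 0, -0.4, 0, 0, 0, -0.3, 0, 0, 0, 0, 0, 0, -0.3, 0, 0, 0, 0, 0, 0, -0.3], "squeeze": 60}}

```text
t: 6.55
ee_pos: [502.0, -374.1, 21.2]
tcp_rot: [[0.337, 0.942, 0.001], [0.942, -0.337, -0.0], [-0.0, 0.001, -1.0]]
contact_force: [-0.6, -0.5, -0.1]
width: 55.4
finger_force: 0.0
```

Emit:
{"op": "apply_moves", "data": {"increments": [0, -0.02, -0.3, 0, 0, 0, -0.3, 0, 0, 0, 0, 0, 0, 0.2, 0, 0, 0, 0, 0, 0, 1, 0, 0, 0, 0, 0, 0, 1, 0, 0, 0, 0, 0, 0, 1, 0, 0, 0, 0, 0, 0, 1]}}

```text
t: 7.15
ee_pos: [501.8, -376.1, 6.0]
tcp_rot: [[0.338, 0.941, 0.001], [0.941, -0.338, -0.001], [-0.0, 0.001, -1.0]]
contact_force: [-0.4, 0.3, 4.3]
width: 18.5
finger_force: 59.9
```

Emit:
{"op": "apply_moves", "data": {"increments": [0, 0, 0.3, 0, 0, 0, 1, 0, 0, 0.8, 0, 0, 0, 1, 0, 0, 0.9, 0, 0, 0, 1, 0, 0, 0.8, 0, 0, 0, 1, 0.17, 0.6, 0, 0, 0, 1, 1, 0.17, 0.6, 0, 0, 0, 1, 1, 0.17, 0.6, 0, 0, 0, 1, 1, 0.17, 0.6, 0, 0, 0, 1, 1, 0.17, 0.6, 0, 0, 0, 1, 1, 0.17, 0.6, 0, 0, 0, 1.3, 1, 0, 0, 0, 0, 0, 0, 1, 0, 0, 0, 0, 0, 0, 1]}}

```text
refused, turn out of range in row 10
```

```bash
python3 - <<'E'
from h import *
import pickle
o=get_obs();f=grab_frame("wrist")[:,:,::-1];cv2.imwrite("pics/w3.png",f);pickle.dump(o,open("w3.pkl","wb"));print(o["t"],o["ee_pos"],o["tcp_rot"],o["width"],o["contact_force"])
print(proj("wrist",(522,-106,96),o))
cv2.imwrite("pics/c5.png",cv2.resize(f[0:300,180:460],None,fx=2,fy=2,interpolation=cv2.INTER_CUBIC))
E
```

```text
7.15 [ 501.82748251 -376.05097559    5.96980551] [[ 3.38193922e-01  9.41075981e-01  9.32247652e-04]
 [ 9.41076358e-01 -3.38193306e-01 -7.58462897e-04]
 [-3.98491299e-04  1.13382377e-03 -9.99999278e-01]] 18.483816023405197 [-0.41317319  0.30072181  4.26149496]
[12039.45350627 33040.32119199]
```

View pics/c5.png

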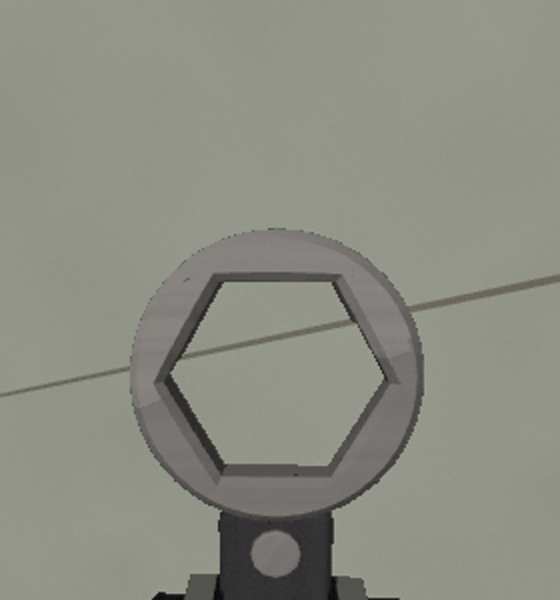

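The move was refused because one turn was over 1. The picture is still useful: it shows the held ring with its hole centred at crop (277,379), i.e. pixel (318.5,189.5), and its flats square to the tool.

Emit:
{"op": "apply_moves", "data": {"increments": [0, 0, 0.3, 0, 0, 0, 1, 0, 0, 0.8, 0, 0, 0, 1, 0, 0, 0.9, 0, 0, 0, 1, 0, 0, 0.8, 0, 0, 0, 1, 0.14, 0.5, 0, 0, 0, 0.9, 1, 0.14, 0.5, 0, 0, 0, 0.9, 1, 0.14, 0.5, 0, 0, 0, 0.9, 1, 0.14, 0.5, 0, 0, 0, 0.9, 1, 0.14, 0.5, 0, 0, 0, 0.9, 1, 0.14, 0.5, 0, 0, 0, 0.9, 1, 0.14, 0.5, 0, 0, 0, 0.9, 1, 0, 0, 0, 0, 0, 0, 1]}}

```text
t: 8.4
ee_pos: [550.7, -197.4, 145.6]
tcp_rot: [[-0.315, 0.949, -0.001], [0.949, 0.315, 0.002], [0.002, -0.0, -1.0]]
contact_force: [0.0, -0.7, -2.7]
width: 18.9
finger_force: 59.3
```

```bash
python3 - <<'E'
from h import *
import pickle
np.set_printoptions(precision=3,suppress=True)
w=pickle.load(open("w3.pkl","rb"))
r=ray("wrist",(318.5,189),26,w); print("ring in tool",w["tcp_rot"].T@(r-w["ee_pos"]))
o=get_obs();f=grab_frame("wrist")[:,:,::-1];cv2.imwrite("pics/w4.png",f);pickle.dump(o,open("w4.pkl","wb"));print(o["t"],o["ee_pos"],o["tcp_rot"],o["width"],o["contact_force"])
u=proj("wrist",(522,-106,96),o);print(u)
x,y=int(u[0]),int(u[1]);x0=max(0,x-100);y0=max(0,y-75);print(x0,y0)
cv2.imwrite("pics/c6.png",cv2.resize(f[y0:y0+150,x0:x0+200],None,fx=4,fy=4,interpolation=cv2.INTER_CUBIC))
E
```

```text
ring in tool [ 50.948  -0.489 -20.051]
8.4 [ 550.701 -197.426  145.613] [[-0.315  0.949 -0.001]
 [ 0.949  0.315  0.002]
 [ 0.002 -0.    -1.   ]] 18.93558279537746 [ 0.025 -0.68  -2.736]
[322.669  68.62 ]
222 0
```

View pics/c6.png

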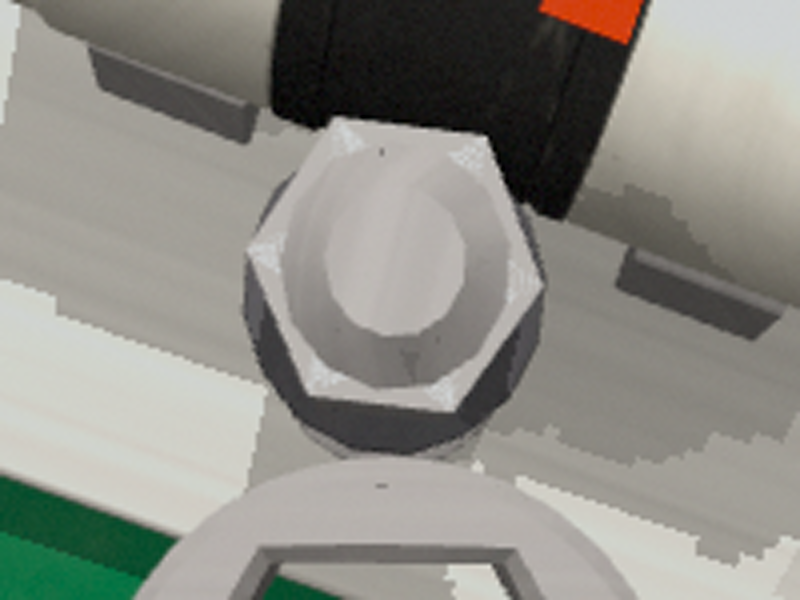

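The hexagon vertices in the crop are (333,118), (487,135), (543,280), (456,412), (308,396) and (249,250).

```bash
python3 - <<'E'
from h import *
import pickle
np.set_printoptions(precision=2,suppress=True)
o=pickle.load(open("w4.pkl","rb"))
V=np.array([ray("wrist",(222+x/4,y/4),96,o)[:2] for x,y in((333,118),(487,135),(543,280),(456,412),(308,396),(249,250))])
c=V.mean(0);d=V-c;a=np.degrees(np.arctan2(d[:,1],d[:,0]));print(c,np.linalg.norm(d,axis=1),a)
ph=np.angle(np.exp(6j*np.radians(a)).mean())/6;print("vertex phase",np.degrees(ph))
R=o["tcp_rot"];xa=np.degrees(np.arctan2(R[1,0],R[0,0]));print("tool x",xa)
for k in range(-3,3):
    fl=np.degrees(ph)+30+60*k
    if -100<fl<-40:
        print("flat",fl,"cam",-fl-80-1.0,"turn/6",(fl+180-xa)/6)
        t=np.radians(fl+180);T=c-np.array([[np.cos(t),np.sin(t)],[np.sin(t),-np.cos(t)]])@[50.9,-.5]
        print(T,(T-o["ee_pos"][:2])/50)
E
```

```text
[ 521.02 -105.51] [17.15 17.24 17.08 17.39 17.46 17.04] [ 132.96   71.81   13.76  -47.4  -108.   -167.87]
vertex phase 12.541837553732996
tool x 108.34795039909008
flat -77.45816244626701 cam -3.5418375537329894 turn/6 -0.9676854742261819
[ 532.56 -155.09] [-0.36  0.85]
```

Emit:
{"op": "apply_moves", "data": {"increments": [-0.18, 0.42, 0, 0, 0, -0.48, 1, -0.18, 0.43, -0.2, 0, 0, -0.49, 1, 0, 0, -0.3, 0, 0, 0, 1, 0, 0, 0, 0, 0, 0, 1]}}

```text
t: 8.85
ee_pos: [531.0, -158.1, 119.0]
tcp_rot: [[-0.211, 0.978, -0.004], [0.978, 0.211, 0.001], [0.002, -0.003, -1.0]]
contact_force: [-0.0, -0.0, -3.5]
width: 18.5
finger_force: 59.2
```

```bash
python3 - <<'E'
from h import *
np.set_printoptions(precision=2,suppress=True)
o=get_obs();R=o["tcp_rot"];p=o["ee_pos"]+R@[50.9,-.5,0];print(p,np.degrees(np.arctan2(R[1,0],R[0,0])))
print("need/50",(np.array([521.0,-105.5])-p[:2])/50,"turn/6",(102.54-np.degrees(np.arctan2(R[1,0],R[0,0])))/6)
E
```

```text
[ 519.75 -108.46  119.08] 102.16886274939615
need/50 [0.03 0.06] turn/6 0.06185620843397525
```

Correct by that amount, then go down to just above the cone and verify.

Emit:
{"op": "apply_moves", "data": {"increments": [0.03, 0.06, -0.2, 0, 0, 0.06, 1, 0, 0, 0, 0, 0, 0, 1, 0, 0, 0, 0, 0, 0, 1]}}

```text
t: 9.15
ee_pos: [534.2, -155.7, 110.4]
tcp_rot: [[-0.217, 0.976, 0.0], [0.976, 0.217, -0.0], [-0.0, 0.0, -1.0]]
contact_force: [0.9, -0.0, -4.0]
width: 18.9
finger_force: 59.3
```

```bash
python3 - <<'E'
from h import *
np.set_printoptions(precision=2,suppress=True)
o=get_obs();R=o["tcp_rot"];p=o["ee_pos"]+R@[50.9,-.5,0];print(p,np.degrees(np.arctan2(R[1,0],R[0,0])),o["contact_force"],o["wrist_torque"])
print("need/50",(np.array([521.0,-105.5])-p[:2])/50,"turn/6",(102.54-np.degrees(np.arctan2(R[1,0],R[0,0])))/6)
f=grab_frame("wrist")[:,:,::-1];cv2.imwrite("pics/w5.png",f)
for P in((521,-105.5,96),(521,-105.5,101)):print(proj("wrist",P,o))
g=cv2.cvtColor(f,cv2.COLOR_BGR2GRAY)
n=150;y0,x0=105,235
sub=g[y0:y0+170:7,x0:x0+170:5]
for i,r in enumerate(sub):print(y0+7*i,' '.join('%3d'%v for v in r))
E
```

```text
[ 522.62 -106.13  110.36] 102.549121721857 [ 0.91 -0.04 -3.99] [-0.01 -0.03 -0.  ]
need/50 [-0.03  0.01] turn/6 -0.0015202869761665738
[315.11 172.86]
[315.03 174.39]
105 161 162 160 159  80 101 104 112  40  17  23  12  15  20  19  18  15  20  27  25  22  30  23  27  30  30  23  33 181 187 190 192 195 198
112 164 162 161 158 160 160 161 158 159 128   6  15  13  10  12  10  20  17  24  17  24  19  20  18  19  20  25 160 149 153 154 154 160 164
119 163 164 164 162 162 162 162 160 157 157 159 170 182 182 182 180 180 179 179 179 179 180 137  13  19  17  26 121 125 133 136 138 142 145
126 164 163 164 161 162 161 162 163 162 180 180 181 181 182 181 180 181 182 181 183 182 182 182 178 174  12 102 104 104 111 114 114 122 144
133 161 161 161 161 162 163 163 178 179 180 180 181 181 180 179 179 180 180 179 180 179 179 179 180 180 178 167 131  90  90  96 100 103 126
140 165 165 166 165 162 160 177 181 179 179 118  93 134 106 123 112 107 112 110 109 105 107 103 133 180 180 178 169 141 133 131 114  66  69
147 167 165 164 164 162 173 178 178 178 149 112 116 106 104 103 109 111 112 107 105 105 116  
[... 1866 characters left out ...]

245  80  75  78  75  81  83  76  78 124 178 177 177 173 138 177 177 176 177 177 174 139 178 176 177 177 113  73  51  50  52  51  52  50  64
252  80  79  80  80  75  76  79  76  79  75 117 139 179 178 179 178 178 178 177 178 177 177 160 108  76  74  74  75  73  75  75  75  52  52
259  76  75  83  76  78  83  83  76  79  75  75  77  86  91 102 111 108 110 109 102  92  93  74  76  76  74  73  74  77  75  75  82  75  76
266  76  78  81  75  80  79  80  78  74  76  73  78  87  89  88  92 177 183  87  85  90  89  69  73  73  73  74  72  76  75  75  76  77  86
273  76  77  76  78  84  78  76  87  81  77  51  74  77  79  97 181 182 179 180  88  90  91  70  75  78  72  73  74  72  74  80  79  76  81
```

Emit:
{"op": "apply_moves", "data": {"increments": [-0.03, 0.01, -0.1, 0, 0, 0, 1, 0, 0, -0.06, 0, 0, 0, 1, 0, 0, 0, 0, 0, 0, 1]}}

```text
t: 9.5
ee_pos: [532.1, -154.7, 101.8]
tcp_rot: [[-0.218, 0.976, -0.001], [0.976, 0.218, 0.0], [0.001, -0.001, -1.0]]
contact_force: [0.3, -0.8, -3.7]
width: 18.7
finger_force: 59.3
```

Emit:
{"op": "apply_moves", "data": {"increments": [0, 0, -0.06, 0, 0, 0, 1, 0, 0, 0, 0, 0, 0, 1]}}

```text
t: 9.7
ee_pos: [532.4, -154.7, 99.0]
tcp_rot: [[-0.218, 0.976, -0.0], [0.976, 0.218, 0.0], [0.0, -0.0, -1.0]]
contact_force: [-0.2, 0.4, -3.4]
width: 18.4
finger_force: 59.3
```

Emit:
{"op": "apply_moves", "data": {"increments": [0, 0, -0.06, 0, 0, 0, 1, 0, 0, 0, 0, 0, 0, 1]}}

```text
t: 9.9
ee_pos: [532.3, -154.7, 96.0]
tcp_rot: [[-0.218, 0.976, -0.0], [0.976, 0.218, 0.0], [0.0, -0.0, -1.0]]
contact_force: [-0.3, 0.3, -3.7]
width: 18.7
finger_force: 59.3
```

The ring's underside is already below the hexagon's top with no force, so it's sliding on.

Emit:
{"op": "apply_moves", "data": {"increments": [0, 0, -0.1, 0, 0, 0, 1, 0, 0, -0.1, 0, 0, 0, 1, 0, 0, -0.06, 0, 0, 0, 1, 0, 0, 0, 0, 0, 0, 1]}}

```text
t: 10.3
ee_pos: [532.2, -154.6, 82.6]
tcp_rot: [[-0.218, 0.976, -0.001], [0.976, 0.218, 0.001], [0.001, -0.001, -1.0]]
contact_force: [-0.6, -0.3, -3.5]
width: 18.7
finger_force: 59.3
```

Emit:
{"op": "apply_moves", "data": {"increments": [0, 0, -0.05, 0, 0, 0, 1, 0, 0, -0.03, 0, 0, 0, 1, 0, 0, 0, 0, 0, 0, 1]}}

```text
t: 10.6
ee_pos: [532.4, -154.7, 79.1]
tcp_rot: [[-0.218, 0.976, -0.0], [0.976, 0.218, 0.0], [0.0, -0.0, -1.0]]
contact_force: [0.4, -0.2, -3.1]
width: 18.7
finger_force: 59.3
```

Emit:
{"op": "apply_moves", "data": {"increments": [0, 0, -0.03, 0, 0, 0, 1, 0, 0, 0, 0, 0, 0, 1]}}

```text
t: 10.8
ee_pos: [532.7, -154.9, 78.0]
tcp_rot: [[-0.218, 0.976, 0.001], [0.976, 0.218, -0.0], [-0.0, 0.001, -1.0]]
contact_force: [-1.3, 0.1, -2.6]
width: 18.6
finger_force: 59.5
```

Emit:
{"op": "apply_moves", "data": {"increments": [0, 0, -0.02, 0, 0, 0, 1, 0, 0, 0, 0, 0, 0, 1]}}

```text
t: 11.0
ee_pos: [532.8, -154.9, 77.7]
tcp_rot: [[-0.218, 0.976, 0.001], [0.976, 0.218, -0.0], [-0.001, 0.001, -1.0]]
contact_force: [-2.6, -0.7, 4.3]
width: 18.8
finger_force: 60.4
```

Emit:
{"op": "apply_moves", "data": {"increments": [0, 0, -0.02, 0, 0, 0, 1, 0, 0, 0, 0, 0, 0, 1]}}

```text
t: 11.2
ee_pos: [532.8, -154.9, 77.5]
tcp_rot: [[-0.218, 0.976, 0.001], [0.976, 0.218, -0.001], [-0.001, 0.001, -1.0]]
contact_force: [-4.2, 1.6, 11.8]
width: 18.5
finger_force: 61.4
```

It's seated on the flange, with contact force and the height matching. I'll release it and check.

Emit:
{"op": "apply_moves", "data": {"increments": [0, 0, 0.05, 0, 0, 0, 0.6, 0, 0, 0, 0, 0, 0, 0, 0, 0, 0, 0, 0, 0, -0.5, 0, 0, 0, 0, 0, 0, -1, 0, 0, 0, 0, 0, 0, -1, 0, 0, 0, 0, 0, 0, -1, 0, 0, 0, 0, 0, 0, -1, 0, 0, 0, 0, 0, 0, -1], "squeeze": 20}}

```text
t: 12.0
ee_pos: [532.5, -154.7, 78.3]
tcp_rot: [[-0.218, 0.976, 0.0], [0.976, 0.218, 0.0], [0.0, 0.0, -1.0]]
contact_force: [0.6, 0.2, -0.0]
width: 85.5
finger_force: 0.0
```

Emit:
{"op": "apply_moves", "data": {"increments": [0.14, -0.62, 0, 0, 0, 0, -1, 0.14, -0.62, 0, 0, 0, 0, -1, 0.14, -0.62, -0.1, 0, 0, 0, -1, 0, 0, -0.2, 0, 0, 0, -1, 0, 0, 0, 0, 0, 0, -1]}}

```text
t: 12.5
ee_pos: [552.3, -247.6, 61.6]
tcp_rot: [[-0.216, 0.976, -0.003], [0.976, 0.216, 0.002], [0.003, -0.002, -1.0]]
contact_force: [-0.5, -0.7, -0.7]
width: 85.4
finger_force: 0.0
```

```bash
python3 - <<'E'
from h import *
np.set_printoptions(precision=2,suppress=True)
o=get_obs();R=o["tcp_rot"];c=np.array([521.3,-105.7]);d=o["ee_pos"][:2]-c
print(o["ee_pos"],np.linalg.norm(d),np.degrees(np.arctan2(d[1],d[0])),np.degrees(np.arctan2(R[1,0],R[0,0]))-180,o["width"],o["qpos"])
f=grab_frame("wrist")[:,:,::-1];cv2.imwrite("pics/w6.png",f)
g=cv2.cvtColor(f,cv2.COLOR_BGR2GRAY)
for r in range(60,400,15):print(r,' '.join('%3d'%v for v in g[r,250:386:5]))
for L in (0,50,72,112,145,178):
    t=np.radians(-77.5);print(L,proj("wrist",(521+L*np.cos(t),-105.5+L*np.sin(t),85-L*.087),o))
E
```

```text
[ 552.35 -247.55   61.59] 145.209224116836 -77.65385799149762 -77.50216241955385 85.42600378073398 [-0.55  0.66  1.49  0.    0.99 -0.77]
60  48  50  48  53  52  46  49  68  74  78  81  79  77  77  78  78  74  74  79  78  79  61 146 194 193 194 194 194
75  69  75  72  69  70  49  49  67  77  78  78  77  77  77  80  78  75  76  77  79  78  38  48  49  43  44  71  81
90  71  70  66  71  47  51  48  66  75  76  76  77  75  77  80  78  75  74  79  80  73  44  47  46  44  47  45  49
105  68  69  72  70  47  48  50  66  77  74  80  78  77  76  77  76  77  73  76  78  71  47  44  66  66  69  65  70
120  76  69  70  70  49  45  45  44  37  38  37  37  36  39  41  40  38  40  42  41  36  43  50  74  66  66  72  66
135  72  70  68  69  48  44  45  44  46  97 110 119 160 159 156 153 145  97  80  44  44  48  67  66  66  65  65  67
150  72  77  71  67  52  46  47  46  48 114 141 154 161 158 155 152 144 132 105  45  45  47  68 187 188 188 187 187
165 100 185 186 184 182 182 181 182 184 113 140 153 160 156 155 152 145 129 103 189 187 188 189 188 188 187 187 187
180 185 186 185 185 185 184 185 184 18
[... 1119 characters left out ...]
88
330 187 186 186 186 186 187 186  21  22  22  24  30  26  25  23  25  25  23  23  14 186 187 188 188 188 187 187 186
345 186 186 187 186 186 186 186  19  22  22  22  25  23  29  25  25  23  20  20  13 183 185 185 186 186 185 184 183
360 184 184 185 186 185 187 187  20  22  31  29  31  31  31  24  27  24  23  21  16 183 183 184 184 183 183 183 183
375 137 137 137 140 187 188 186 178  27  30  23  26  29  30  28  28  26  14  25  17 184 184 184 184 183 184 186 186
390 188 187 189 187 150 136 136 133 133  26  30  27  28  32  30  27  24  25 184 185 185 185 186 186 185 184 184 182
0 [ 321.74 -193.41]
50 [321.12  35.71]
72 [320.9  115.03]
112 [320.57 235.58]
145 [320.35 317.35]
178 [320.16 386.96]
```

The wrench stayed on, and the grip is centred between the open fingers: rows 222–392, column about 317. I'll close and work out the arc rows.

Emit:
{"op": "apply_moves", "data": {"increments": [0, 0, 0, 0, 0, 0, 1, 0, 0, 0, 0, 0, 0, 1, 0, 0, 0, 0, 0, 0, 1, 0, 0, 0, 0, 0, 0, 1, 0, 0, 0, 0, 0, 0, 1]}}

```text
t: 13.05
ee_pos: [553.6, -247.4, 63.6]
tcp_rot: [[-0.218, 0.976, 0.0], [0.976, 0.218, 0.0], [0.0, 0.0, -1.0]]
contact_force: [0.1, 0.6, 1.2]
width: 24.9
finger_force: 23.7
```

```bash
cat > arc.py <<'E'
from h import *
import sys
# state along the arc + the next rows (0.04 rad each)
o=get_obs();R=o["tcp_rot"];c=np.array([521.2,-105.6]);d=o["ee_pos"][:2]-c;th=np.arctan2(d[1],d[0])
t=np.array([np.sin(th),-np.cos(th)]);F=o["contact_force"]
print("t",o["t"],"r",round(np.linalg.norm(d),1),"th",round(np.degrees(th),2),"tool",round(np.degrees(np.arctan2(R[1,0],R[0,0]))-180,2),"Ft",round(F[:2]@t,2),"Fr",round(F[:2]@d/np.linalg.norm(d),2),"Fz",F[2].round(1),"Tz",o["wrist_torque"][2].round(2),"w",o["width"])
for k in range(int(sys.argv[1]) if len(sys.argv)>1 else 6):
    a=th-.04*k;b=a-.04;print(k,np.round(145*np.array([np.cos(b)-np.cos(a),np.sin(b)-np.sin(a)])/50,3))
E
python3 arc.py 18
```

```text
t 13.05 r 145.5 th -77.13 tool -77.41 Ft -0.18 Fr -0.53 Fz 1.2 Tz -0.02 w 24.889794996468577
0 [-0.114 -0.024]
1 [-0.114 -0.019]
2 [-0.115 -0.014]
3 [-0.116 -0.01 ]
4 [-0.116 -0.005]
5 [-0.116 -0.001]
6 [-0.116  0.004]
7 [-0.116  0.009]
8 [-0.115  0.013]
9 [-0.115  0.018]
10 [-0.114  0.023]
11 [-0.113  0.027]
12 [-0.112  0.032]
13 [-0.11   0.036]
14 [-0.109  0.04 ]
15 [-0.107  0.045]
16 [-0.105  0.049]
17 [-0.103  0.053]
```

First 0.2 rad (play plus the start of turning).

Emit:
{"op": "apply_moves", "data": {"increments": [-0.114, -0.024, 0, 0, 0, -0.382, 1, -0.114, -0.019, 0, 0, 0, -0.382, 1, -0.115, -0.014, 0, 0, 0, -0.382, 1, -0.116, -0.01, 0, 0, 0, -0.382, 1, 0, 0, 0, 0, 0, 0, 1]}}

```text
t: 13.55
ee_pos: [531.2, -250.7, 64.1]
tcp_rot: [[-0.059, 0.998, 0.002], [0.998, 0.059, -0.0], [-0.0, 0.002, -1.0]]
contact_force: [2.7, 4.2, 3.5]
width: 24.9
finger_force: 23.9
```

```bash
python3 arc.py 1
```

```text
t 13.55 r 145.5 th -86.06 tool -86.6 Ft -2.97 Fr -3.97 Fz 3.5 Tz 0.15 w 24.93983767046405
0 [-0.116 -0.006]
```

Emit:
{"op": "apply_moves", "data": {"increments": [-0.116, -0.005, 0, 0, 0, -0.382, 1, -0.116, -0.001, 0, 0, 0, -0.382, 1, 0, 0, 0, 0, 0, 0, 1]}}

```text
t: 13.85
ee_pos: [519.8, -251.0, 64.0]
tcp_rot: [[0.02, 1.0, 0.002], [1.0, -0.02, -0.0], [-0.0, 0.002, -1.0]]
contact_force: [3.1, 4.3, 4.8]
width: 24.8
finger_force: 24.0
```

```bash
python3 arc.py 12
```

```text
t 13.85 r 145.4 th -90.56 tool -91.14 Ft -3.01 Fr -4.31 Fz 4.8 Tz 0.23 w 24.764059192995255
0 [-0.116  0.003]
1 [-0.116  0.008]
2 [-0.115  0.013]
3 [-0.115  0.017]
4 [-0.114  0.022]
5 [-0.113  0.026]
6 [-0.112  0.031]
7 [-0.11   0.035]
8 [-0.109  0.04 ]
9 [-0.107  0.044]
10 [-0.105  0.048]
11 [-0.103  0.053]
```

Emit:
{"op": "apply_moves", "data": {"increments": [-0.116, 0.015, 0, 0, 0, -0.382, 1, -0.116, 0.008, 0, 0, 0, -0.382, 1, 0, 0, 0, 0, 0, 0, 1]}}

```text
t: 14.15
ee_pos: [508.4, -250.4, 64.0]
tcp_rot: [[0.099, 0.995, 0.002], [0.995, -0.099, -0.001], [-0.001, 0.003, -1.0]]
contact_force: [3.7, 2.4, 3.7]
width: 25.2
finger_force: 24.0
```

```bash
python3 arc.py 1
```

```text
t 14.15 r 145.4 th -95.05 tool -95.7 Ft -3.43 Fr -2.74 Fz 3.7 Tz 0.25 w 25.22548510495058
0 [-0.115  0.013]
```

Emit:
{"op": "apply_moves", "data": {"increments": [-0.115, 0.013, 0, 0, 0, -0.382, 1, -0.115, 0.017, 0, 0, 0, -0.382, 1, 0, 0, 0, 0, 0, 0, 1]}}

```text
t: 14.45
ee_pos: [497.0, -248.9, 64.1]
tcp_rot: [[0.178, 0.984, 0.003], [0.984, -0.178, -0.001], [-0.0, 0.003, -1.0]]
contact_force: [4.8, 3.2, 5.2]
width: 25.2
finger_force: 24.1
```

```bash
python3 arc.py 10
```

```text
t 14.45 r 145.3 th -99.58 tool -100.27 Ft -4.24 Fr -3.91 Fz 5.2 Tz 0.26 w 25.173474283057086
0 [-0.114  0.022]
1 [-0.113  0.026]
2 [-0.112  0.031]
3 [-0.111  0.035]
4 [-0.109  0.039]
5 [-0.107  0.044]
6 [-0.106  0.048]
7 [-0.104  0.052]
8 [-0.101  0.056]
9 [-0.099  0.06 ]
```

Emit:
{"op": "apply_moves", "data": {"increments": [-0.114, 0.025, 0, 0, 0, -0.3, 1, -0.113, 0.029, 0, 0, 0, -0.3, 1, 0, 0, 0, 0, 0, 0, 1]}}

```text
t: 14.75
ee_pos: [486.7, -246.7, 64.4]
tcp_rot: [[0.24, 0.971, 0.005], [0.971, -0.24, -0.002], [-0.001, 0.005, -1.0]]
contact_force: [6.6, 2.6, 3.9]
width: 25.0
finger_force: 24.0
```

```bash
python3 arc.py 1
```

```text
t 14.75 r 145.3 th -103.72 tool -103.92 Ft -5.83 Fr -4.08 Fz 3.9 Tz -0.06 w 25.03582818943217
0 [-0.112  0.03 ]
```

Emit:
{"op": "apply_moves", "data": {"increments": [-0.112, 0.031, 0, 0, 0, -0.382, 1, 0, 0, 0, 0, 0, 0, 1]}}

```text
t: 14.95
ee_pos: [481.3, -245.3, 64.4]
tcp_rot: [[0.279, 0.96, 0.005], [0.96, -0.279, -0.002], [-0.001, 0.006, -1.0]]
contact_force: [7.4, 2.6, 4.0]
width: 25.3
finger_force: 24.0
```

```bash
python3 arc.py 9
```

```text
t 14.95 r 145.3 th -105.93 tool -106.21 Ft -6.36 Fr -4.51 Fz 4.0 Tz -0.09 w 25.324683217127497
0 [-0.111  0.034]
1 [-0.109  0.038]
2 [-0.108  0.043]
3 [-0.106  0.047]
4 [-0.104  0.051]
5 [-0.102  0.055]
6 [-0.1    0.059]
7 [-0.097  0.063]
8 [-0.095  0.067]
```

Emit:
{"op": "apply_moves", "data": {"increments": [-0.111, 0.036, 0, 0, 0, -0.382, 1, 0, 0, 0, 0, 0, 0, 1]}}

```text
t: 15.15
ee_pos: [475.9, -243.6, 64.5]
tcp_rot: [[0.317, 0.948, 0.006], [0.948, -0.317, -0.003], [-0.001, 0.006, -1.0]]
contact_force: [7.8, 1.4, 4.7]
width: 25.1
finger_force: 24.0
```

```bash
python3 arc.py 1
```

```text
t 15.15 r 145.2 th -108.17 tool -108.49 Ft -6.92 Fr -3.77 Fz 4.7 Tz -0.11 w 25.08039756689658
0 [-0.109  0.038]
```

Emit:
{"op": "apply_moves", "data": {"increments": [-0.109, 0.04, 0, 0, 0, -0.382, 1, 0, 0, 0, 0, 0, 0, 1]}}

```text
t: 15.35
ee_pos: [470.9, -241.8, 64.6]
tcp_rot: [[0.355, 0.935, 0.007], [0.935, -0.355, -0.003], [-0.001, 0.007, -1.0]]
contact_force: [8.1, 2.2, 3.6]
width: 25.3
finger_force: 24.0
```

```bash
python3 arc.py 8
```

```text
t 15.35 r 145.2 th -110.26 tool -110.78 Ft -6.86 Fr -4.9 Fz 3.6 Tz 0.09 w 25.31646124691319
0 [-0.108  0.042]
1 [-0.106  0.047]
2 [-0.104  0.051]
3 [-0.102  0.055]
4 [-0.1    0.059]
5 [-0.097  0.063]
6 [-0.095  0.067]
7 [-0.092  0.071]
```

Emit:
{"op": "apply_moves", "data": {"increments": [-0.108, 0.046, 0, 0, 0, -0.36, 1, 0, 0, 0, 0, 0, 0, 1]}}

```text
t: 15.55
ee_pos: [466.0, -239.9, 64.8]
tcp_rot: [[0.39, 0.921, 0.008], [0.921, -0.39, -0.004], [-0.001, 0.009, -1.0]]
contact_force: [9.8, 1.5, 3.9]
width: 24.8
finger_force: 24.0
```

```bash
python3 arc.py 1
```

```text
t 15.55 r 145.2 th -112.35 tool -112.97 Ft -8.49 Fr -5.14 Fz 3.9 Tz -0.1 w 24.815466780360513
0 [-0.106  0.046]
```

Emit:
{"op": "apply_moves", "data": {"increments": [-0.106, 0.05, 0, 0, 0, -0.36, 1, 0, 0, 0, 0, 0, 0, 1]}}

```text
t: 15.75
ee_pos: [460.7, -237.6, 64.8]
tcp_rot: [[0.425, 0.905, 0.008], [0.905, -0.425, -0.004], [-0.0, 0.009, -1.0]]
contact_force: [11.3, 0.4, 4.7]
width: 25.1
finger_force: 24.7
```

```bash
python3 arc.py 6
```

```text
t 15.75 r 145.2 th -114.61 tool -115.14 Ft -10.12 Fr -5.1 Fz 4.7 Tz -0.24 w 25.14485122014027
0 [-0.104  0.05 ]
1 [-0.102  0.055]
2 [-0.1    0.059]
3 [-0.098  0.063]
4 [-0.095  0.066]
5 [-0.092  0.07 ]
```

Emit:
{"op": "apply_moves", "data": {"increments": [-0.052, 0.027, 0, 0, 0, -0.2, 1, 0, 0, 0, 0, 0, 0, 1]}}

```text
t: 15.95
ee_pos: [458.3, -236.4, 64.8]
tcp_rot: [[0.444, 0.896, 0.008], [0.896, -0.444, -0.004], [-0.0, 0.009, -1.0]]
contact_force: [11.6, -0.2, 4.6]
width: 24.7
finger_force: 25.0
```

```bash
python3 arc.py 1
```

```text
t 15.95 r 145.1 th -115.7 tool -116.33 Ft -10.52 Fr -4.86 Fz 4.6 Tz -0.3 w 24.650654283158694
0 [-0.103  0.052]
```

Emit:
{"op": "apply_moves", "data": {"increments": [-0.052, 0.027, 0, 0, 0, -0.2, 1, 0, 0, 0, 0, 0, 0, 1]}}

```text
t: 16.15
ee_pos: [455.8, -235.0, 64.8]
tcp_rot: [[0.463, 0.887, 0.008], [0.887, -0.463, -0.004], [0.0, 0.009, -1.0]]
contact_force: [11.3, 0.5, 4.1]
width: 25.0
finger_force: 25.5
```

```bash
python3 arc.py 1
```

```text
t 16.15 r 145.0 th -116.83 tool -117.55 Ft -9.83 Fr -5.52 Fz 4.1 Tz -0.43 w 25.010921921256116
0 [-0.102  0.054]
```

Emit:
{"op": "apply_moves", "data": {"increments": [-0.051, 0.027, 0, 0, 0, -0.28, 1, 0, 0, 0, 0, 0, 0, 1]}}

```text
t: 16.35
ee_pos: [452.9, -233.4, 64.7]
tcp_rot: [[0.489, 0.873, 0.007], [0.873, -0.489, -0.004], [0.001, 0.008, -1.0]]
contact_force: [10.8, 0.7, 4.5]
width: 25.4
finger_force: 25.5
```

```bash
python3 arc.py 1
```

```text
t 16.35 r 144.9 th -118.13 tool -119.24 Ft -9.21 Fr -5.76 Fz 4.5 Tz -0.45 w 25.35299200903391
0 [-0.101  0.057]
```

Emit:
{"op": "apply_moves", "data": {"increments": [-0.051, 0.027, 0, 0, 0, -0.28, 1, 0, 0, 0, 0, 0, 0, 1]}}

```text
t: 16.55
ee_pos: [450.1, -231.7, 64.6]
tcp_rot: [[0.514, 0.858, 0.007], [0.858, -0.514, -0.003], [0.001, 0.007, -1.0]]
contact_force: [11.1, 2.7, 6.1]
width: 25.0
finger_force: 25.4
```

```bash
python3 arc.py 1
```

```text
t 16.55 r 144.8 th -119.43 tool -120.92 Ft -8.32 Fr -7.82 Fz 6.1 Tz -0.44 w 24.978308685085175
0 [-0.1    0.059]
```

The pull peaked at 10.5 N and is now dropping while the grip moves on, so it's breaking over. I'll follow the pin's arc a few millimetres further.

Emit:
{"op": "apply_moves", "data": {"increments": [-0.045, 0.035, 0, 0, 0, -0.3, 1, 0, 0, 0, 0, 0, 0, 1]}}

```text
t: 16.75
ee_pos: [447.6, -230.0, 64.6]
tcp_rot: [[0.54, 0.842, 0.006], [0.842, -0.54, -0.003], [0.001, 0.007, -1.0]]
contact_force: [9.3, 1.3, 5.0]
width: 25.0
finger_force: 24.9
```

```bash
python3 arc.py 1
```

```text
t 16.75 r 144.6 th -120.59 tool -122.69 Ft -7.37 Fr -5.82 Fz 5.0 Tz -0.3 w 25.012105675083372
0 [-0.099  0.061]
```

Emit:
{"op": "apply_moves", "data": {"increments": [-0.045, 0.035, 0, 0, 0, -0.3, 1, 0, 0, 0, 0, 0, 0, 1]}}

```text
t: 16.95
ee_pos: [445.6, -228.8, 64.8]
tcp_rot: [[0.565, 0.825, 0.007], [0.825, -0.565, -0.004], [0.0, 0.008, -1.0]]
contact_force: [9.6, -0.4, 5.4]
width: 25.3
finger_force: 24.2
```

```bash
python3 arc.py 1; python3 - <<'E'
from h import *
f=grab_frame("wrist")[:,:,::-1];cv2.imwrite("pics/w7.png",f)
g=cv2.cvtColor(f,cv2.COLOR_BGR2GRAY)
for r in range(20,240,15):print(r,' '.join('%3d'%v for v in g[r,250:386:4]))
E
```

```text
t 16.95 r 144.5 th -121.53 tool -124.42 Ft -8.43 Fr -4.65 Fz 5.4 Tz 0.16 w 25.304345858197316
0 [-0.098  0.063]
20 158 161 163 160 210 211 213 212 208  86  87  91  90  91  89  88  90  91  89  90  89  86  88  89  91  90  68 135 136 135 137 125 101  83
35 212 212 213 212 211 211 210 209 207  87  88  90  91  91  90  90  89  90  87  90  89  85  88  86  90  89  65  92  75  55  45  43  46  42
50 211 210 209 209 210 209 210 208 209  88  87  89  90  92  89  87  89  89  88  89  87  87  87  92  90  91  58  53  51  48  45  44  41  42
65 210 210 210 209 207 209 211 212 210  87  88  89  91  92  89  87  86  90  89  88  86  84  86  90  87  87  51  48  44  49  41  43  41  44
80 210 212 213 210 207 206 208 208 208  89  85  91  91  90  90  88  88  91  89  89  86  83  87  91  89  85  43  46  46  45  44  42  46  43
95 206 207 209 209 210 161  98  72  55  86  86  86  89  90  88  87  87  86  89  88  87  85  86  90  90  78  59  44  45  43  42  44  41  40
110 146  88  58  57  53  58  58  55  55  78  89  87  89  91  88  87  87  88  87  88  85  86  87  89  90  69  71  70  68  42  42  46  43  44
125  55  57  5
[... 405 characters left out ...]

170  89  88  86  84  81  79  84  81  84  81  81  87 148 158 163 164 162 154 151 148 136 122  98  77  68  69  67  67  70  70  68  69  42 203
185  87  83  80  82  78  82  82  78  80  78  79  80 148 157 163 162 161 153 151 145 134 122  94  69  67  66  66  66  66  68 192 201 202 201
200  84  84  82  79  83  82  78  80  80  77  76  82 147 156 163 163 161 154 151 146 136 119  92  66  67  69  67 103 199 199 199 199 200 201
215  80  84  85  81  82  84  84  89  85  82  57  61 142 172 162 163 161 154 152 145 134 116  90  61  42 197 197 197 196 196 196 195 198 199
230  85  79  77  82  76  76  75  74  59  25  25  28  70  75  76  75  77  77  73  66  65  56  43  28  25  21 197 196 196 196 195 196 196 197
```

The handle line now passes about 7 mm off the hex axis, a kink of about 0.2 rad, so the click is done. I'll ease back along the same path so the handle straightens, then let go.

Emit:
{"op": "apply_moves", "data": {"increments": [0.085, -0.05, 0, 0, 0, 0.45, 1, 0.085, -0.05, 0, 0, 0, 0.45, 1, 0.085, -0.05, 0, 0, 0, 0.45, 1, 0, 0, 0, 0, 0, 0, 1]}}

```text
t: 17.4
ee_pos: [459.1, -236.8, 64.8]
tcp_rot: [[0.442, 0.897, 0.008], [0.897, -0.442, -0.005], [-0.001, 0.009, -1.0]]
contact_force: [9.5, -0.2, 6.0]
width: 25.5
finger_force: 24.4
```

```bash
python3 arc.py 1
```

```text
t 17.4 r 145.1 th -115.34 tool -116.25 Ft -8.69 Fr -3.85 Fz 6.0 Tz -0.16 w 25.481602674647792
0 [-0.104  0.052]
```

Emit:
{"op": "apply_moves", "data": {"increments": [0.08, -0.042, 0, 0, 0, 0.25, 1, 0.05, -0.025, 0, 0, 0, 0.16, 1, 0, 0, 0, 0, 0, 0, 1]}}

```text
t: 17.7
ee_pos: [464.8, -239.5, 64.7]
tcp_rot: [[0.403, 0.915, 0.006], [0.915, -0.403, -0.004], [-0.001, 0.007, -1.0]]
contact_force: [7.9, 1.0, 6.3]
width: 25.3
finger_force: 24.1
```

```bash
python3 arc.py 1
```

```text
t 17.7 r 145.3 th -112.84 tool -113.77 Ft -6.86 Fr -3.95 Fz 6.3 Tz 0.35 w 25.25092021489136
0 [-0.106  0.047]
```

Emit:
{"op": "apply_moves", "data": {"increments": [0.08, -0.04, 0, 0, 0, 0.35, 1, 0, 0, 0, 0, 0, 0, 1]}}

```text
t: 17.9
ee_pos: [468.8, -241.3, 64.6]
tcp_rot: [[0.369, 0.929, 0.006], [0.929, -0.369, -0.003], [-0.001, 0.007, -1.0]]
contact_force: [7.7, 0.1, 6.5]
width: 25.1
finger_force: 24.1
```

```bash
python3 arc.py 1
```

```text
t 17.9 r 145.5 th -111.12 tool -111.68 Ft -7.12 Fr -2.9 Fz 6.5 Tz 0.04 w 25.11047057952209
0 [-0.107  0.044]
```

Emit:
{"op": "apply_moves", "data": {"increments": [0.08, -0.04, 0, 0, 0, 0.35, 1, 0, 0, 0, 0, 0, 0, 1]}}

```text
t: 18.1
ee_pos: [471.4, -242.5, 63.9]
tcp_rot: [[0.336, 0.942, 0.003], [0.942, -0.336, -0.001], [-0.0, 0.003, -1.0]]
contact_force: [5.4, 2.7, 5.0]
width: 25.3
finger_force: 24.5
```

```bash
python3 arc.py 1
```

```text
t 18.1 r 145.7 th -109.97 tool -109.61 Ft -4.14 Fr -4.38 Fz 5.0 Tz -0.19 w 25.28666345802399
0 [-0.108  0.042]
```

The force falls off sharply at about -110.5°, so the handle is straight again there. That gives a cam of about 0.39 rad and a kink of about 0.2 rad at the furthest point. Letting go.

Emit:
{"op": "apply_moves", "data": {"increments": [0.03, -0.01, 0, 0, 0, 0, 0.6, 0, 0, 0, 0, 0, 0, 0.2, 0, 0, 0, 0, 0, 0, -0.3, 0, 0, 0, 0, 0, 0, -1, 0, 0, 0, 0, 0, 0, -1, 0, 0, 0, 0, 0, 0, -1, 0, 0, 0, 0, 0, 0, -1]}}

```text
t: 18.8
ee_pos: [471.1, -242.4, 63.3]
tcp_rot: [[0.338, 0.941, -0.0], [0.941, -0.338, 0.0], [-0.0, -0.0, -1.0]]
contact_force: [-0.5, 0.2, -0.3]
width: 85.4
finger_force: 0.0
```

Emit:
{"op": "apply_moves", "data": {"increments": [0, 0, 0.4, 0, 0, 0, -1, 0, 0, 0.8, 0, 0, 0, -1, 0, 0, 0.8, 0, 0, 0, -1, 0, 0, 0.8, 0, 0, 0, -1, 0, 0, 0, 0, 0, 0, -1, 0, 0, 0, 0, 0, 0, -1]}}

```text
t: 19.4
ee_pos: [471.4, -242.5, 204.1]
tcp_rot: [[0.338, 0.941, 0.002], [0.941, -0.338, -0.001], [-0.001, 0.002, -1.0]]
contact_force: [0.2, -0.0, -0.3]
width: 85.6
finger_force: 0.0
```

```bash
python3 - <<'E'
from h import *
import pickle
np.set_printoptions(precision=2,suppress=True)
o=get_obs();f=grab_frame("wrist")[:,:,::-1].copy();cv2.imwrite("pics/w8.png",f);pickle.dump(o,open("w8.pkl","wb"))
print(o["t"],o["ee_pos"],o["contact_force"],o["width"])
h=np.array([521,-105.5])
g=cv2.cvtColor(f,cv2.COLOR_BGR2GRAY)
# black grip / dark housing: sample handle centre by min brightness profile around hex at several radii
for L,z in((50,92),(90,80),(125,80),(145,78),(165,76)):
    A=np.radians(np.arange(-135,-75,1.0));v=[]
    for a in A:
        u=proj("wrist",(h[0]+L*np.cos(a),h[1]+L*np.sin(a),z),o);x,y=int(round(u[0])),int(round(u[1]))
        v.append(int(g[y,x]) if 0<=x<640 and 0<=y<480 else -1)
    print(L,v)
E
```

```text
19.4 [ 471.37 -242.48  204.07] [ 0.23 -0.03 -0.34] 85.57480162939312
50 [179, 177, 177, 178, 178, 178, 177, 174, 177, 180, 180, 180, 180, 176, 63, 64, 65, 67, 70, 70, 69, 65, 69, 67, 67, 68, 70, 69, 67, 67, 64, 66, 69, 68, 68, 67, 46, 94, 79, 67, 74, 66, 52, 65, 53, 66, 59, 61, 67, 64, 64, 62, 75, 83, 92, 87, 92, 98, 107, 114]
90 [69, 65, 65, 60, 65, 63, 64, 63, 62, 65, 58, 60, 60, 58, 60, 60, 60, 65, 61, 61, 74, 126, 140, 149, 151, 140, 138, 132, 115, 94, 70, 62, 68, 65, 65, 59, 42, 43, 42, 35, 66, 162, 166, 166, 167, 167, 168, 168, 168, 169, 169, 168, 167, 168, 166, 167, 168, 169, 171, 171]
125 [64, 62, 59, 58, 59, 63, 59, 62, 59, 62, 61, 62, 61, 60, 59, 59, 87, 167, 165, 165, 20, 28, 27, 27, 25, 28, 27, 22, 24, 21, 16, 73, 169, 170, 168, 167, 169, 168, 168, 169, 168, 169, 168, 168, 168, 167, 167, 166, 167, 168, 167, 168, 168, 166, 167, 167, 167, 167, 169, 168]
145 [61, 58, 57, 60, 62, 59, 63, 59, 58, 60, 168, 167, 166, 166, 166, 166, 166, 166, 167, 165, 159, 20, 17, 23, 29, 23, 24, 24, 19, 9, 64, 164, 165, 165, 166, 167, 166, 167, 169, 168, 169, 168, 169, 169, 168, 164, 166, 169, 167, 167, 166, 168, 168, 168, 170, 168, 169, 169, 166, 168]
165 [59, 63, 57, 57, 61, 169, 170, 171, 171, 171, 171, 171, 170, 170, 170, 170, 170, 169, 169, 169, 168, 161, 26, 28, 26, 23, 19, 24, 20, 17, 167, 167, 166, 166, 167, 168, 168, 167, 166, 166, 166, 167, 169, 170, 168, 169, 168, 168, 169, 168, 169, 169, 169, 170, 170, 171, 171, 169, 170, 168]
```

```bash
python3 - <<'E'
from h import *
o=get_obs();r=grab_frame("top")[:,:,::-1].astype(int);m=(r[:,:,2]>150)&(r[:,:,1]<110)&(r[:,:,0]<110)
n,l,st,ce=cv2.connectedComponentsWithStats(m.astype(np.uint8));print([ce[i].round(1) for i in range(1,n) if 280<ce[i][0]<360 and 220<ce[i][1]<300])
print(o["contact_force"],o["finger_force"]);print(job_done())
E
```

```text
[array([334. , 265.2])]
[ 0.1667368   0.42833586 -0.00426079] 0.0
the job is handed in; nothing more can be done
None
```

I've handed the job in, but the rig gave no verdict: the barrel is home, the wrench is on the hexagon and let go, and the clamp looks tightened to the click at about 0.38 rad, with the click and angle inferred from pull forces and arm angles.

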